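# Unstack the sample containers onto their stations

### The arm

A 6-joint arm with a two-finger parallel gripper is mounted at the origin on the work surface. World frame = base frame: x ahead of the robot, y to its left, z up, the work surface at z = 0. Lengths are in m, angles in rad, forces in N, time in s.
With the tool pointing down it reaches from about 0.3 to 0.775 m from the base axis. Payload 14.6 kg.
Tool frame: the origin (TCP) lies at the centre of the arm's flange, where the gripper is bolted on; the fingertips stand 199 mm ahead of it and the grasp point (between the pads) lies ctrl.tcp_to_grasp ahead of it (ctrl.tcp_to_grasp is the distance from the TCP to the grasp point, in m); z points along the fingers, y is the line along which they close (so a half turn about z gives the same grasp; the last joint's range is limited). The gripper opens to 94 mm and grips with 3 to 60 N. Pads are 16 mm wide; open, the fingers measure 119 mm over their backs; the gripper's body (75 mm by 177 mm) begins 78 mm behind the grasp point.
Start: joints at [-1.199, 0.3, 1.521, -0, 1.321, -0.067], TCP at [0.234, -0.498, 0.405] pointing down, gripper open.
Joint ranges: [-3.03, 3.03], [-0.79, 2.21], [0.23, 2.52], [-1.04, 4.18], [0, 3.07], [-2.55, 2.55]. Speed limits (rad/s): [2.22, 2.22, 2.57, 3.14, 3.14, 3.14].

### API

Orientations are given as [roll, pitch, yaw] about the fixed x, y, z axes, in that order (R = Rz(yaw) Ry(pitch) Rx(roll)).
In Python, from station import ctrl gives the robot as it stands. The module is installed in compiled form; this text tells all that it offers.
- The arm moves only by the shell command python3 -m jog 'ROWS' [OPENING] [FORCE]. ROWS is JSON, a list of rows, each a list of 6 numbers: the shift along the tool's x, y, z in cm, then the turn, a rotation vector about the tool's x, y, z in rad. In form: [[tx, ty, tz, ax, ay, az], ...]. A call has 1 to 8 rows; each row is the pose to reach, as a shift and turn from the pose commanded when the call began, along the tool's axes at that moment; what a row does not reach only later rows make up. A row lasts 1/10 s, in which the tool goes at most 50 mm and 8.59 degrees, less where a joint would pass 70% of its speed; a pose out of reach is approached as far as the arm can. A call with a gripper value outside its range is refused whole. OPENING is the opening in per cent of the stroke, from 0 (shut) to 100 (fully open), set as the call begins (- or left out, the last holds). The fingers move at their own pace and stop on an object; FORCE is the grip in N (left out, the last holds). Time passes only in rows, so rows that repeat a pose let the fingers close. It gives the time, the measured TCP pose, the force, the opening and the grip force at its end, in the units of the state.
- ctrl.get_obs(): the state, without advancing time (a new reading comes with each control period).
- ctrl.camera(name): name is "scene" or "top" or "wrist"; returns a dict with "img" (480x640x3 uint8, blue, green, red), "intrinsics" (3x3 intrinsics, pixels), "R" (3x3) and "t" (3): a world point X has camera coordinates R X + t. Camera axes: x right, y down, z forward; pixel columns grow to the right and rows downward; lengths in m; the calibration is good to about 2 mm. A picture is of the moment at which its call begins. There is no depth.
- ctrl.hand_in(): hands the job in; it is judged then, once.
The state is a dict: "time_s": time; "qpos": joint angles; "joint_vel": joint speeds; "tau": joint torques, N m; "ee_pos": TCP position; "eef_rot": TCP orientation; "force": force on the tool from outside, world axes, zero at the start; "moment": the same for the moment, N m; "grip_width": finger opening in m; "grip_force": force on a finger pad.
Only numpy, scipy, OpenCV 4.12 (cv2) and the standard library are available. Lean on these libraries where they do the work, as an engineer would, in place of code of your own. Each camera call takes 0.05 s, during which the arm holds its last target. There are 200 camera calls.

### The job

Four sample containers are piled up on the lab bench. Take the pile apart from the top down, one container at a time, setting each down (not dropping it) at its own station before you take the next: the vial upright in the pocket of the white block, the square dish flat inside the square frame of the measuring stage and in line with it, the round tin wholly on the round pan of the balance, and the wooden slide box flat inside the oblong steel tray. Leave the small green flask standing where it is.

Things in the scene. Friction and masses are not known exactly. Their poses are not given: they have to be found in the camera images.
- vial: Small amber glass vial with a black cap, an upright cylinder 24 mm in diameter and 36 mm high, about 30 g, on top of the pile at the start. Origin: centre of its underside, z up along its axis.
- square_dish: White ceramic block dish, 38 x 38 mm and 20 mm high, about 60 g, with a round grey inlay on top; second from the top of the pile. Origin: centre of its underside, z up, x and y square to its sides. Any quarter turn about z is as good as another.
- tin: Round aluminium tin, 54 mm in diameter and 24 mm high, about 70 g; third from the top of the pile. Origin: centre of its underside, z up.
- slide_box: Shut wooden slide box with a paper patch on top, 92 mm long (its x), 58 mm wide (its y), 28 mm high, about 130 g; the bottom of the pile, lying on the bench. The lid does not open. Origin: centre of its underside, z up.
- vial_pocket (a point): Centre of the floor of the round pocket in a white plastic block (64 x 64 x 22 mm, fixed). The pocket is 40 mm across and 10 mm deep: its floor is 12 mm above the bench, the block's top 22 mm. z up.
- stage_frame (a point): Centre of the white floor inside the raised black square frame on a small steel measuring stage (cross-slide about 120 x 116 mm with two black knobs at the sides, fixed). The floor is 24 mm above the bench; the frame is 56 x 56 mm inside, 72 x 72 mm outside, and stands 6 mm above that floor. z up, x and y along the frame's sides.
- balance_pan (a point): Centre of the upper face of the round flat steel pan, 84 mm in diameter, of a grey laboratory balance (126 x 108 mm, fixed). The pan has no rim; its face is 38 mm above the bench. z up, the small green display lies to -x of the pan.
- tray_floor (a point): Centre of the floor of a shallow oblong steel tray with a dark rubber floor (fixed), 112 mm (its x) by 78 mm (its y) inside, walls 4 mm thick whose top is 7 mm above that floor; the floor is 3 mm above the bench. z up. The slide box goes in lengthwise, either way round.
- flask: Small green glass flask with a white cap, 44 mm in diameter and 85 mm high, about 120 g, loose, standing on the bench between the stations at about 0.635 m straight ahead of the robot. To be left alone. Origin: centre of its underside, z up.
There are look-alikes about, which are no part of the job. Several things have the shape of the slide_box; the one meant has the colours described above. What is shaped like the part that bears tray_floor but orange is not meant.

How it is judged:
On the way, in this order (a step that is already met when the one before it is completed fails the run):
1. The vial stands in the pocket of its block, let go (horizontal distance between vial and vial_pocket below 0.011 m and z of vial in the frame of vial_pocket between -0.005 and 0.005 m and angle between vial's own z axis and vertical below 0.1 rad and linear speed of vial below 0.02 m/s and contact force between vial and the fingers below 0.1 N), for 0.2 s.
2. The square dish lies squarely inside the frame of the measuring stage, let go (horizontal distance between square_dish and stage_frame below 0.014 m and z of square_dish in the frame of stage_frame between -0.005 and 0.005 m and angle between square_dish's own z axis and vertical below 0.1 rad and (angle between the x axis of square_dish and the x axis of stage_frame, either way round below 0.25 rad or angle between the x axis of square_dish and the y axis of stage_frame, either way round below 0.25 rad) and linear speed of square_dish below 0.02 m/s and contact force between square_dish and the fingers below 0.1 N), for 0.2 s.
3. The tin stands wholly on the balance pan, let go (horizontal distance between tin and balance_pan below 0.016 m and z of tin in the frame of balance_pan between -0.005 and 0.005 m and angle between tin's own z axis and vertical below 0.1 rad and linear speed of tin below 0.02 m/s and contact force between tin and the fingers below 0.1 N), for 0.2 s.
4. The slide box lies flat inside the tray, let go (horizontal distance between slide_box and tray_floor below 0.017 m and z of slide_box in the frame of tray_floor between -0.005 and 0.005 m and angle between slide_box's own z axis and vertical below 0.1 rad and linear speed of slide_box below 0.02 m/s and contact force between slide_box and the fingers below 0.1 N), for 0.2 s.
At the end, for the whole second after the job is handed in: All released, at rest, upright within 0.1 rad and on their floors (height within 5 mm): vial within 11 mm of the pocket centre, dish within 14 mm of the frame centre and 0.25 rad of its sides, tin within 16 mm of the pan centre, slide box within 17 mm of the tray centre (all of step 1 and all of step 2 and all of step 3 and all of step 4); the robot touches nothing.
It fails at once if One of the four containers is dropped or thrown (moving faster than 0.6 m/s while touching nothing) ((contact force between vial and anything else below 0.02 N and linear speed of vial above 0.6 m/s) or (contact force between square_dish and anything else below 0.02 N and linear speed of square_dish above 0.6 m/s) or (contact force between tin and anything else below 0.02 N and linear speed of tin above 0.6 m/s) or (contact force between slide_box and anything else below 0.02 N and linear speed of slide_box above 0.6 m/s)).
It fails at once if The green flask is tipped (over 0.3 rad) or pushed more than 30 mm from its place (angle between flask's own z axis and vertical above 0.3 rad or distance of flask from where it was at the start of the episode above 0.03 m).
It also fails if it takes over 106 s, if anything falls off the work surface, if the arm or the gripper's body presses on something with over 40 N, if the wrist force passes 120 N, or if a joint passes its speed limit or range.

## Working session

There is one attempt and no reset: what is moved stays moved. The work goes in short steps, Python scripts to look and compute and a shell command to move; the robot and the scene stay as the last step left them, time stands still between calls to the robot, and variables do not carry over. Pictures are saved under pics/ and viewed, at most 14 in all, crops included, and the job is handed in when it is done.

```bash
mkdir -p pics
cat > h.py <<'E'
import numpy as np, cv2
from station import ctrl
def ray(cam,u,v,z):
    K=np.array(cam["intrinsics"]);R=np.array(cam["R"]);t=np.array(cam["t"])
    c=-R.T@t; d=R.T@np.linalg.solve(K,[u,v,1.]); return (c+d*(z-c[2])/d[2])[:3]
def proj(cam,X):
    K=np.array(cam["intrinsics"]);p=K@(np.array(cam["R"])@np.array(X)+np.array(cam["t"])); return p[:2]/p[2]
E
python3 - <<'E'
from h import *
import pickle
print(ctrl.get_obs(), ctrl.tcp_to_grasp)
for n in ("scene","top"):
    c=ctrl.camera(n); pickle.dump(c,open(n+".pkl","wb")); cv2.imwrite(f"pics/{n}0.png",c["img"])
    R=np.array(c["R"]);print(n,-R.T@np.array(c["t"]),R[2],np.array(c["intrinsics"])[0,0])
E
```

```text
{'time_s': 0.0, 'qpos': array([-1.19861056e+00,  3.00490025e-01,  1.52161311e+00,  1.99506141e-05,
        1.32071542e+00, -6.66104300e-02]), 'joint_vel': array([-1.13603915e-03, -7.07270327e-04,  6.99374202e-04, -9.88467396e-04,
       -4.97604790e-05,  5.08121869e-04]), 'tau': array([-2.51221878e-03, -5.31807017e+01, -3.52741027e+01,  7.06613087e-02,
        2.43224110e-02, -1.46522680e-04]), 'ee_pos': array([ 0.23364729, -0.49786328,  0.40406226]), 'eef_rot': array([-3.14037076e+00, -1.00878344e-04,  4.38791188e-01]), 'force': array([0.39430218, 0.14558619, 0.49390465]), 'moment': array([0.02128467, 0.0056455 , 0.01649728]), 'grip_force': 0.0, 'grip_width': 0.09407898726567} 0.1804
scene [0.86266012 0.54484538 0.78600489] [-0.43892127 -0.54031227 -0.71792114] 434.4699197770396
top [0.08225529 0.02190139 1.69283936] [ 0.21036741  0.00417745 -0.97761347] 594.0990518572992
```

View pics/top0.png

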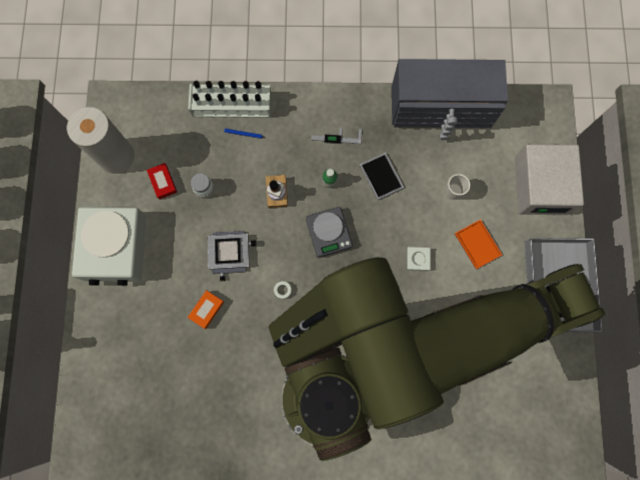

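View pics/scene0.png

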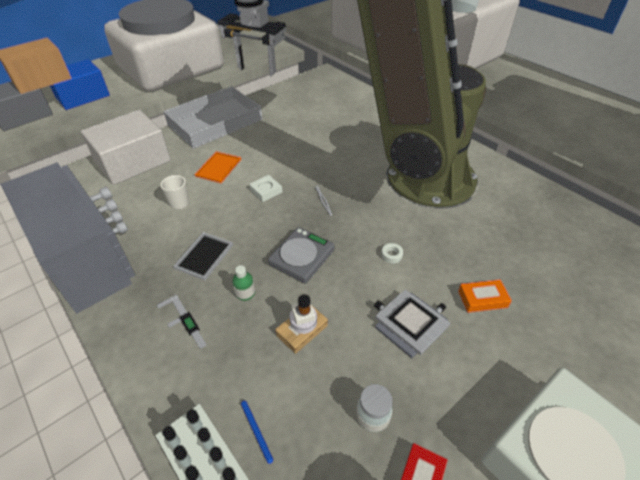

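Top view: the pile is at (277,190) and the flask at (329,176). The stations are the white pocket block (419,258), stage frame (229,251), balance pan (329,230) and black-floored steel tray (382,176).

Look-alikes:
- **Slide box:** red box (161,181) and orange box (206,310). I choose the wooden one at (277,190).
- **Tray:** orange tray (479,244). I choose the steel one at (382,176).
- **Other round white or grey things:** ring (283,290), cup (458,184) and grey jar (202,185). None is wanted.

Next I measure and check the choices in one close crop.

Run:
```python
from h import *
import pickle
c=pickle.load(open("top.pkl","rb")); im=c["img"]
cr=im[140:290,190:450]; cv2.imwrite("pics/crop1.png",cv2.resize(cr,None,fx=3,fy=3,interpolation=cv2.INTER_CUBIC))
for n,u,v,z in [("pile_box",277,191,.028),("vialtop",275,184,.108),("pocket",419,258,.022),("stage",229.5,251,.024),("balance",328,226,.038),("tray",382,176,.003),("flask",329,174,.085)]:
    p=ray(c,u,v,z); print(n,p.round(3),np.hypot(p[0],p[1]).round(3))
```

```text
pile_box [0.586 0.151 0.028] 0.605
vialtop [0.582 0.151 0.108] 0.601
pocket [ 0.392 -0.26   0.022] 0.47
stage [0.407 0.283 0.024] 0.496
balance [0.48  0.001 0.038] 0.48
tray [ 0.643 -0.159  0.003] 0.663
flask [0.62  0.    0.085] 0.62
```

View pics/crop1.png

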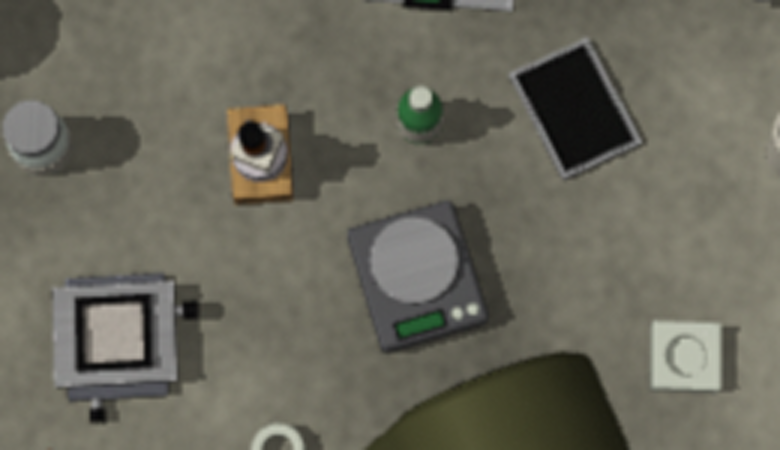

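The close crop confirms the wooden pile at crop (258,150), the steel tray with the dark floor at (578,108), and the round pocket block at (687,355). The positions fit the given sizes and reach, and the flask lies near the stated 0.635 m. Next I write a helper that works out the shifts, then move over the pile.

```bash
cat >> h.py <<'E'
from scipy.spatial.transform import Rotation as Rot
def to(x,y,zg,yaw):
    "shift (cm) and turn to put grasp point at x,y,zg pointing down with yaw"
    o=ctrl.get_obs(); R0=Rot.from_euler('xyz',o["eef_rot"])
    T=np.array([x,y,zg+ctrl.tcp_to_grasp]); R1=Rot.from_euler('xyz',[np.pi,0,yaw])
    s=R0.inv().apply(T-o["ee_pos"])*100; a=(R0.inv()*R1).as_rotvec()
    print("shift",s.round(2),"turn",a.round(3))
def shot(n,name):
    import pickle
    c=ctrl.camera(n); o=ctrl.get_obs(); cv2.imwrite(f"pics/{name}.png",c["img"]); pickle.dump(c,open(name+".pkl","wb")); return c
E
python3 -c "
from h import *
to(0.50,0.151,0.224,0)"
```

```text
shift [ 5.168e+01 -4.743e+01  3.000e-02] turn [-0.001  0.     0.439]
```

```bash
python3 -m jog '[[26,-24,0,0,0,0.439],[26,-24,0,0,0,0.439],[26,-24,0,0,0,0.439],[26,-24,0,0,0,0.439],[26,-24,0,0,0,0.439],[26,-24,0,0,0,0.439],[26,-24,0,0,0,0.439],[26,-24,0,0,0,0.439]]' 100 10; python3 -c "
from h import *
to(0.50,0.151,0.224,0)"
```

```text
time_s: 0.9
ee_pos: [0.368, -0.1666, 0.4047]
eef_rot: [-3.141, -0.0, 0.004]
force: [0.7, -0.4, -0.3]
grip_width: 0.0939
grip_force: 0.0
shift [ 13.34 -31.7    0.05] turn [-0.    -0.     0.004]
```

```bash
python3 -m jog '[[13.3,-31.7,0,0,0,0],[13.3,-31.7,0,0,0,0],[13.3,-31.7,0,0,0,0],[13.3,-31.7,0,0,0,0],[13.3,-31.7,0,0,0,0],[13.3,-31.7,0,0,0,0],[13.3,-31.7,0,0,0,0],[13.3,-31.7,0,0,0,0]]'; python3 -c "
from h import *
c=shot('wrist','w1'); R=c['R']; o=ctrl.get_obs()
print(o['ee_pos'],o['eef_rot']); print((-R.T@c['t']).round(3),R.round(3),c['intrinsics'][0,0])
print(proj(c,[.585,.151,.0]))"
```

```text
time_s: 1.7
ee_pos: [0.5012, 0.1499, 0.4037]
eef_rot: [-3.141, 0.001, 0.003]
force: [0.0, 0.1, 1.1]
grip_width: 0.0938
grip_force: 0.0
[0.50066621 0.1479638  0.40372367] [3.14122415e+00 1.46795709e-03 2.36528677e-03]
[0.577 0.149 0.384] [[ 0.004 -1.     0.001]
 [-0.965 -0.004  0.264]
 [-0.264 -0.002 -0.965]] 340.3311589079532
[316.52056482 135.99358222]
```

View pics/w1.png

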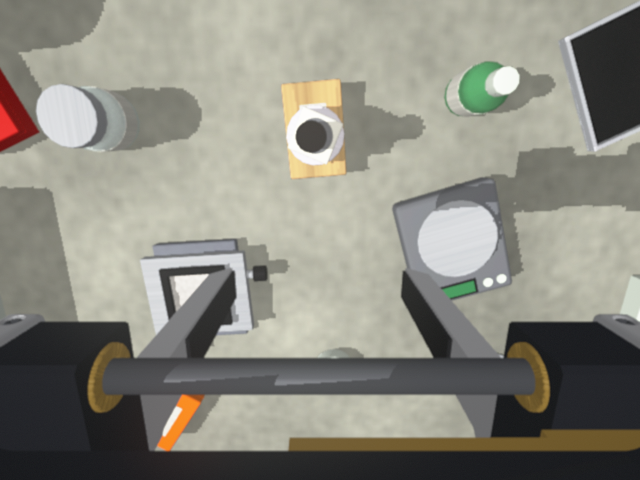

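Wrist view: the wooden box is at (314,130), the black vial cap at (313,135) over a white dish turned in yaw, and the tin is hidden below. The pan is at (457,240), the flask at (485,88), the tray at the top right, and the stage frame at (195,290) is partly covered by a finger. Next I measure with masks.

Run:
```python
from h import *
import pickle
c=pickle.load(open("w1.pkl","rb")); im=c["img"]; hsv=cv2.cvtColor(im,cv2.COLOR_BGR2HSV)
def comp(m,box,name,z):
    x0,y0,x1,y1=box; mm=np.zeros_like(m); mm[y0:y1,x0:x1]=m[y0:y1,x0:x1]
    cs,_=cv2.findContours(mm,cv2.RETR_EXTERNAL,cv2.CHAIN_APPROX_NONE); k=max(cs,key=cv2.contourArea)
    P=np.array([ray(c,u,v,z)[:2] for u,v in k[:,0]+0.0],np.float32)
    (a,r)=cv2.minEnclosingCircle(P); rr=cv2.minAreaRect(P)
    print(name,"px",k[:,0].mean(0).round(1),"circ",np.round(a,4),round(r*2,4),"rect",np.round(rr[0],4),np.round(rr[1],4),round(rr[2],1))
h,s,v=cv2.split(hsv)
comp(((v<70)*255).astype(np.uint8),(285,110,345,165),"cap",.108)
comp(((h>8)&(h<28)&(s>60)&(v>100)).astype(np.uint8)*255,(270,70,360,190),"box",.028)
comp(((v>200)&(s<30)).astype(np.uint8)*255,(280,95,350,170),"dish",.072)
comp(((h>40)&(h<85)&(s>80)).astype(np.uint8)*255,(430,50,530,125),"flask",.04)
comp(((v>150)&(s<30)).astype(np.uint8)*255,(410,195,505,285),"pan",.038)
cr=im[70:190,255:375]; cv2.imwrite("pics/w1c.png",cv2.resize(cr,None,fx=5,fy=5,interpolation=cv2.INTER_CUBIC))
```

```text
cap px [307. 150.] circ [0.5721 0.158 ] 0.0002 rect [0.5721 0.158 ] [0. 0.] 0.0
box px [311.2 100.2] circ [0.6136 0.1554] 0.0706 rect [0.614  0.1551] [0.043  0.0584] 5.3
dish px [314.1 134.4] circ [0.5851 0.1521] 0.0536 rect [0.5859 0.1541] [0.0454 0.0527] 76.5
flask px [482.2  87.4] circ [ 0.6281 -0.0054] 0.0464 rect [ 0.6276 -0.0033] [0.0423 0.0415] 18.2
pan px [448.2 236.4] circ [0.485  0.0103] 0.1051 rect [0.4788 0.0071] [0.0823 0.0942] 0.2
```

View pics/w1c.png

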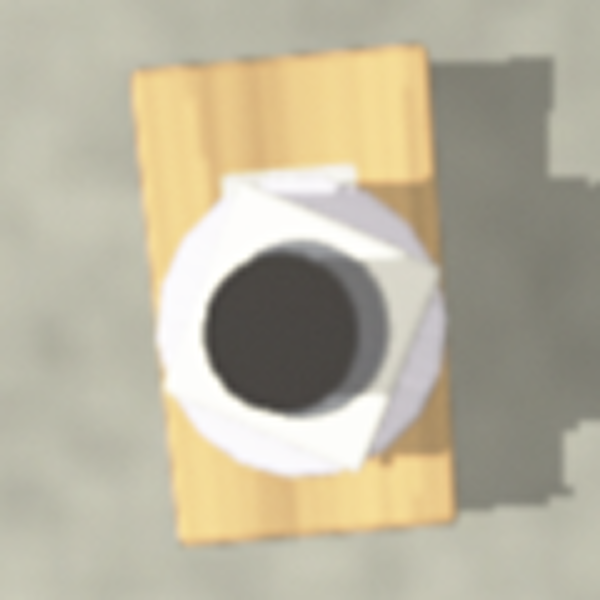

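Crop: cap circle at (281,328), dish corners at (235,183), (438,268), (362,468) and (168,388), box corners at (133,72), (424,45), (455,520) and (182,545), tin circle about (301,330).

Run:
```python
from h import *
import pickle
c=pickle.load(open("w1.pkl","rb"))
f=lambda p,z: ray(c,255+p[0]/5-.4,70+p[1]/5-.4,z)[:2]
print("vial",f((281,328),.108).round(4))
for n,ps,z in [("dish",[(235,183),(438,268),(362,468),(168,388)],.072),("box",[(133,72),(424,45),(455,520),(182,545)],.028)]:
    P=np.array([f(p,z) for p in ps]); d=np.roll(P,-1,0)-P
    print(n,P.mean(0).round(4),np.linalg.norm(d,axis=1).round(4),np.degrees(np.arctan2(d[:,1],d[:,0])).round(1))
print("tin",f((301,330),.05).round(4))
a=f((281,328),.108); to(a[0],a[1],.15,0)
```

```text
vial [0.5833 0.155 ]
dish [0.584  0.1522] [0.0378 0.0365 0.0372 0.0362] [-111.3  159.4   68.3  -19.6]
box [0.5898 0.153 ] [0.0563 0.0905 0.0567 0.0908] [ -84.9 -174.8   95.4    5. ]
tin [0.5843 0.1524]
shift [ 8.27 -0.68  7.32] turn [0.    0.001 0.002]
```

Sizes agree (38 mm dish, 57 x 91 mm box). Next I approach the vial.

```bash
python3 -m jog '[[8.2,-0.5,5,0,0,0],[8.2,-0.5,5,0,0,0],[8.2,-0.5,7.3,0,0,0],[8.2,-0.5,9.5,0,0,0],[8.2,-0.5,11.9,0,0,0],[8.2,-0.5,11.9,0,0,0],[8.2,-0.5,11.9,0,0,0]]' 60; python3 -c "
from h import *
to(.583,.154,.104,0)
c=shot('wrist','w2')
print(proj(c,[.583,.154,.108]))"
```

```text
time_s: 2.45
ee_pos: [0.5823, 0.1507, 0.2863]
eef_rot: [3.141, 0.0, -0.001]
force: [-0.8, 0.1, 0.5]
grip_width: 0.0566
grip_force: 0.0
shift [ 0.07 -0.33  0.19] turn [ 0.     0.    -0.001]
[309.61123465 297.33168046]
```

View pics/w2.png

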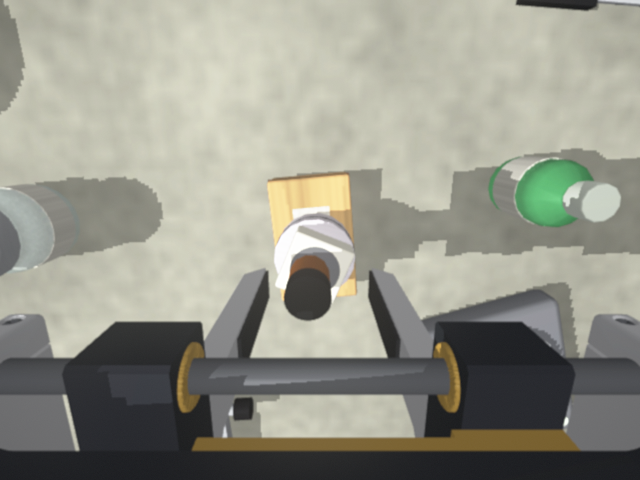

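The vial cap at (307,292) sits between the fingers, about 4 mm left of their centre line, so I centre on it and close.

```bash
python3 -m jog '[[0.1,-0.4,0.2,0,0,0],[0.1,-0.4,0.2,0,0,0],[0.1,-0.4,0.2,0,0,0]]' && python3 -m jog '[[0,0,0,0,0,0],[0,0,0,0,0,0],[0,0,0,0,0,0],[0,0,0,0,0,0],[0,0,0,0,0,0],[0,0,0,0,0,0],[0,0,0,0,0,0],[0,0,0,0,0,0]]' 0 10
```

```text
time_s: 2.8
ee_pos: [0.5831, 0.1559, 0.2842]
eef_rot: [-3.141, -0.001, 0.0]
force: [0.1, 0.3, -0.6]
grip_width: 0.0565
grip_force: 0.0
time_s: 3.6
ee_pos: [0.5831, 0.1558, 0.2836]
eef_rot: [-3.142, 0.0, -0.0]
force: [0.1, -0.2, -0.4]
grip_width: 0.0234
grip_force: 10.0
```

```bash
python3 -m jog '[[0,0,-3,0,0,0],[0,0,-7,0,0,0],[0,0,-11.6,0,0,0],[-3,5,-11.6,0,0,0],[-6,9,-11.6,0,0,0],[-9,13,-11.6,0,0,0],[-12,17,-11.6,0,0,0],[-14,21,-11.6,0,0,0]]' && python3 -m jog '[[-2,4,0,0,0,0],[-4,8,0,0,0,0],[-7,12,0,0,0,0],[-10,16,0,0,0,0],[-13.3,20.6,0,0,0,0],[-13.3,20.6,0,0,0,0],[-13.3,20.6,0,0,0,0]]'; python3 -c "
from h import *
c=shot('wrist','w3')
print(proj(c,[.392,-.26,.022]))"
```

```text
time_s: 4.4
ee_pos: [0.4427, -0.0526, 0.3998]
eef_rot: [3.142, -0.0, 0.001]
force: [0.9, -1.4, -1.0]
grip_width: 0.024
grip_force: 10.0
time_s: 5.1
ee_pos: [0.3108, -0.2583, 0.3997]
eef_rot: [3.142, -0.0, -0.003]
force: [1.6, 0.1, -0.1]
grip_width: 0.0235
grip_force: 10.0
[318.60262335 138.58123542]
```

View pics/w3.png

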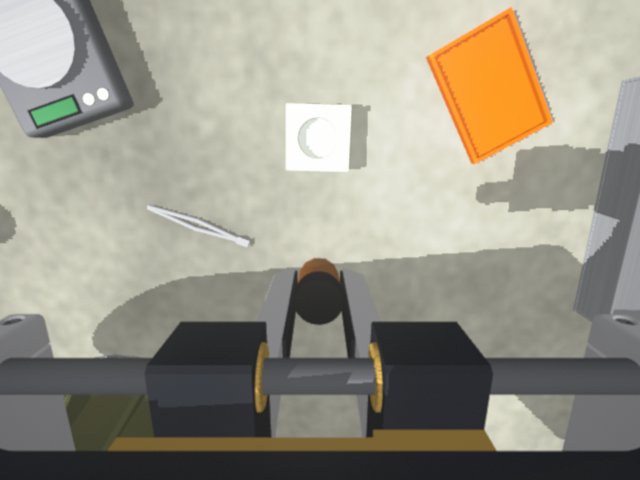

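The vial is held upright at (319,295). The pocket block shows at (318,137), with the pocket centre near (319,138). I measure the block by its mask at its top height.

Run:
```python
from h import *
import pickle
c=pickle.load(open("w3.pkl","rb")); im=c["img"]; hsv=cv2.cvtColor(im,cv2.COLOR_BGR2HSV); h,s,v=cv2.split(hsv)
m=np.zeros(v.shape,np.uint8); m[90:185,270:365]=((v>225)[90:185,270:365])*255
m=cv2.morphologyEx(m,cv2.MORPH_OPEN,np.ones((5,5)))
k=max(cv2.findContours(m,0,1)[0],key=cv2.contourArea)
P=np.array([ray(c,u,w,.022)[:2] for u,w in k[:,0]],np.float32); r=cv2.minAreaRect(P); print(r, cv2.boundingRect(k))
x,y=r[0]; print(proj(c,[x,y,.022])); to(x,y,.06,0)
# rim circle of pocket
g=cv2.cvtColor(im,cv2.COLOR_BGR2GRAY)[100:178,280:358]
print(cv2.HoughCircles(cv2.resize(g,None,fx=4,fy=4,interpolation=2),cv2.HOUGH_GRADIENT,1,200,param1=80,param2=15,minRadius=60,maxRadius=100))
```

```text
((0.3926160931587219, -0.25857022404670715), (0.06519940495491028, 0.0656304806470871), 88.60816192626953) (285, 103, 66, 69)
[317.18588168 137.94946094]
shift [ 8.11  0.1  15.93] turn [-0.    -0.    -0.001]
[[[155.5 152.5  85. ]]]
```

Block size comes out at 65 mm, and the circle fit gives a rim 42 mm across at the same centre. Target is (0.3925,-0.2595), lowering in stages.

```bash
python3 -m jog '[[4,0.1,2,0,0,0],[8.1,0.1,4,0,0,0],[8.15,0.1,8,0,0,0],[8.15,0.1,12,0,0,0],[8.15,0.1,15,0,0,0],[8.15,0.1,16.5,0,0,0],[8.15,0.1,16.5,0,0,0]]' && python3 -m jog '[[0,0,0.3,0,0,0],[0,0,0.6,0,0,0],[0,0,0.9,0,0,0],[0,0,1.1,0,0,0],[0,0,1.1,0,0,0],[0,0,1.1,0,0,0]]'; python3 -c "
from h import *
to(.3925,-.2595,.0432,0)"
```

```text
time_s: 5.85
ee_pos: [0.3936, -0.2569, 0.2328]
eef_rot: [-3.139, 0.003, 0.002]
force: [-0.5, 0.6, 0.0]
grip_width: 0.0238
grip_force: 10.0
time_s: 6.45
ee_pos: [0.3929, -0.2587, 0.2238]
eef_rot: [3.141, -0.0, -0.0]
force: [-0.7, -0.2, -0.4]
grip_width: 0.0236
grip_force: 10.0
shift [-0.04  0.08  0.02] turn [ 0. -0. -0.]
```

```bash
python3 -m jog '[[0,0,0.05,0,0,0],[0,0,0.05,0,0,0],[0,0,0.05,0,0,0],[0,0,0.05,0,0,0],[0,0,0.05,0,0,0],[0,0,0.05,0,0,0]]' 60; python3 -m jog '[[0,0,-3,0,0,0],[0,0,-7,0,0,0],[-4,0,-12,0,0,0],[-8,0,-17,0,0,0],[-8,0,-17,0,0,0],[-8,0,-17,0,0,0]]'
python3 - <<'E'
from h import *
c=shot('wrist','w4'); print(proj(c,[.3925,-.2595,.048]))
cr=c["img"][60:220,230:410]; cv2.imwrite("pics/w4c.png",cv2.resize(cr,None,fx=3,fy=3))
E
```

```text
time_s: 7.05
ee_pos: [0.3929, -0.2586, 0.2232]
eef_rot: [-3.142, -0.0, -0.0]
force: [0.1, 0.7, 0.5]
grip_width: 0.0567
grip_force: 0.0
time_s: 7.65
ee_pos: [0.3118, -0.2587, 0.396]
eef_rot: [3.138, -0.004, -0.002]
force: [0.1, 0.4, 0.1]
grip_width: 0.0563
grip_force: 0.0
[316.39842767 140.04018559]
```

View pics/w4c.png

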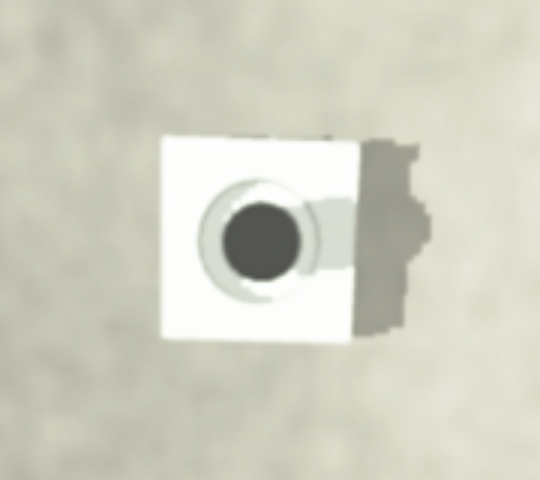

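The vial stands upright, centred in the pocket: cap at crop (261,241), inside the pocket ring. Next the dish; I hover with the tool turned to the dish's sides.

```bash
python3 -m jog '[[3,-4,0,0,0,-0.14],[6,-8.4,0,0,0,-0.28],[9,-12.5,0,0,0,-0.42],[12,-17,0,0,0,-0.56],[15,-21,0,0,0,-0.7],[18,-25,0,0,0,-0.85],[21,-29,0,0,0,-1],[24.4,-33,0,0,0,-1.13]]' 70; python3 -c "
from h import *
to(.556,.077,.22,1.21)"
```

```text
time_s: 8.5
ee_pos: [0.5515, 0.0662, 0.3908]
eef_rot: [-3.139, 0.001, 1.137]
force: [0.7, -0.9, 0.3]
grip_width: 0.0655
grip_force: 0.0
shift [ 1.17 -0.05 -0.96] turn [-0.002  0.001 -0.073]
```

```bash
python3 -m jog '[[0.8,0,-0.6,0,0,-0.07],[0.8,0,-0.6,0,0,-0.07],[0.8,0,-0.6,0,0,-0.07]]'
python3 - <<'E'
from h import *
c=shot('wrist','w5'); o=ctrl.get_obs(); print(o["ee_pos"],o["eef_rot"])
u=proj(c,[.584,.152,.072]); print(u)
im=c["img"]; x0,y0=int(u[0])-60,int(u[1])-60
h,s,v=cv2.split(cv2.cvtColor(im,cv2.COLOR_BGR2HSV))
cr=im[y0:y0+120,x0:x0+120]; cv2.imwrite("pics/w5c.png",cv2.resize(cr,None,fx=5,fy=5,interpolation=2)); print(x0,y0)
E
```

```text
time_s: 8.8
ee_pos: [0.5536, 0.0706, 0.3975]
eef_rot: [-3.14, 0.001, 1.198]
force: [0.3, -0.7, -1.5]
grip_width: 0.0657
grip_force: 0.0
[0.55345675 0.07007262 0.39792833] [-3.14015953e+00  7.37198724e-04  1.19726891e+00]
[317.65258485 129.54333438]
257 69
```

View pics/w5c.png

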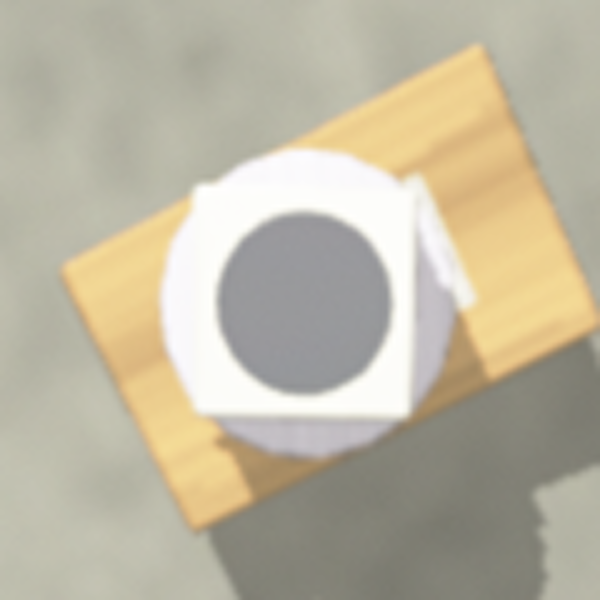

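The dish with grey inlay is at crop (304,299), square to the view as predicted, with the tin below it at (308,303).

Run:
```python
from h import *
import pickle
c=pickle.load(open("w5.pkl","rb"))
f=lambda p,z: ray(c,257+p[0]/5-.4,69+p[1]/5-.4,z)[:2]
P=np.array([f(p,.072) for p in [(195,185),(415,185),(411,413),(198,413)]]); d=np.roll(P,-1,0)-P
m=P.mean(0); print(m,np.linalg.norm(d,axis=1),np.degrees(np.arctan2(d[:,1],d[:,0])))
print("tin",f((308,303),.05)); B=np.array([f(p,.028) for p in [(63,268),(482,43),(600,320),(195,532)]]); print("box",B.mean(0),B)
to(m[0],m[1],.0785,1.205)
```

```text
[0.58414087 0.15261092] [0.03704862 0.03723812 0.03710016 0.03724801] [ -21.31620828 -111.42743556  158.69885692   68.49331239]
tin [0.584805   0.15291417]
box [0.59013463 0.15332018] [[0.54291477 0.17717294]
 [0.63267397 0.18542272]
 [0.63735224 0.12992436]
 [0.54759755 0.1207607 ]]
shift [ 8.81 -0.14 13.9 ] turn [-0.001  0.001 -0.008]
```

```bash
python3 -m jog '[[4.5,-0.1,2,0,0,0],[8.8,-0.15,5,0,0,0],[8.8,-0.15,9,0,0,0],[8.8,-0.15,12,0,0,0],[8.8,-0.15,13.3,0,0,0],[8.8,-0.15,13.8,0,0,0],[8.8,-0.15,13.8,0,0,0],[8.8,-0.15,13.8,0,0,0]]'; python3 -c "
from h import *
to(.5843,.1527,.0785,1.2)"
```

```text
time_s: 9.65
ee_pos: [0.5844, 0.1527, 0.2629]
eef_rot: [3.139, -0.001, 1.199]
force: [-0.1, -0.5, -0.2]
grip_width: 0.0658
grip_force: 0.0
shift [-0.   -0.01  0.4 ] turn [ 0.002 -0.001 -0.001]
```

```bash
python3 -m jog '[[0,0,0.1,0,0,0],[0,0,0.1,0,0,0],[0,0,0.1,0,0,0]]' && python3 -m jog '[[0,0,0,0,0,0],[0,0,0,0,0,0],[0,0,0,0,0,0],[0,0,0,0,0,0],[0,0,0,0,0,0],[0,0,0,0,0,0],[0,0,0,0,0,0]]' 0 12
```

```text
time_s: 9.95
ee_pos: [0.5841, 0.153, 0.2606]
eef_rot: [3.141, -0.0, 1.2]
force: [0.8, 0.4, -0.0]
grip_width: 0.0657
grip_force: 0.0
time_s: 10.65
ee_pos: [0.5841, 0.153, 0.2601]
eef_rot: [-3.142, 0.0, 1.2]
force: [0.5, 0.0, -0.2]
grip_width: 0.0384
grip_force: 12.0
```

```bash
python3 -m jog '[[0,0,-2,0,0,0],[0,0,-5,0,0,0],[0,0,-9,0,0,0],[0,0,-14,0,0,0],[0,0,-14,0,0,0]]'; python3 -c "
from h import *
to(.407,.2,.22,1.571)"
```

```text
time_s: 11.15
ee_pos: [0.5842, 0.153, 0.4072]
eef_rot: [3.133, -0.006, 1.2]
force: [-0.1, -0.1, 0.6]
grip_width: 0.0378
grip_force: 12.0
shift [ -2.05 -18.22   0.51] turn [ 0.01  -0.004 -0.371]
```

```bash
python3 -m jog '[[-0.5,-3.5,0,0,0,-0.07],[-1,-7.5,0,0,0,-0.15],[-1.5,-11.5,0,0,0,-0.22],[-2,-15.5,0,0,0,-0.3],[-2,-18.2,0,0,0,-0.37],[-2,-18.2,0,0,0,-0.37],[-2,-18.2,0,0,0,-0.37]]'
python3 - <<'E'
from h import *
c=shot('wrist','w6'); o=ctrl.get_obs(); print(o["ee_pos"],o["eef_rot"])
print(proj(c,[.407,.283,.024]))
E
```

```text
time_s: 11.85
ee_pos: [0.4072, 0.2004, 0.4003]
eef_rot: [3.141, -0.0, 1.57]
force: [0.9, 0.3, -1.1]
grip_width: 0.0377
grip_force: 12.0
[0.40769853 0.20023404 0.40012143] [ 3.14121846e+00 -1.08653541e-05  1.56876640e+00]
[318.35376615 136.75187686]
```

View pics/w6.png

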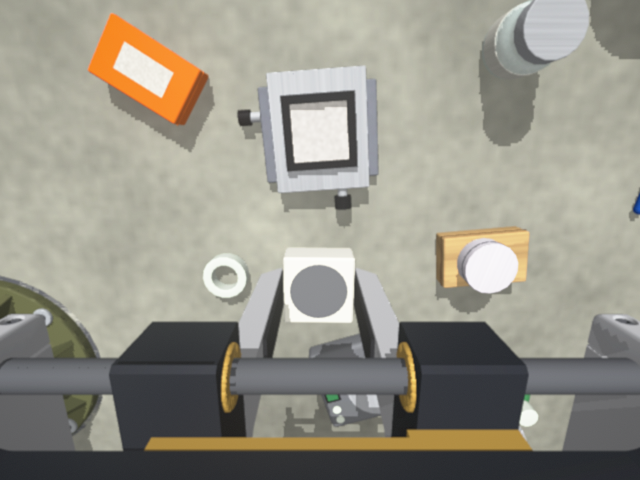

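The dish is held square at (319,290). The stage frame is at (319,131) and slightly turned, and the pile is intact. I measure the frame's outer outline, whose top is at 0.030.

Run:
```python
from h import *
import pickle
c=pickle.load(open("w6.pkl","rb")); im=c["img"]; h,s,v=cv2.split(cv2.cvtColor(im,cv2.COLOR_BGR2HSV))
m=np.zeros(v.shape,np.uint8); m[80:180,270:368]=((v<75)[80:180,270:368])*255
k=max(cv2.findContours(m,0,1)[0],key=cv2.contourArea)
P=np.array([ray(c,u,w,.030)[:2] for u,w in k[:,0]],np.float32); r=cv2.minAreaRect(P); print("outer",r)
w=np.zeros_like(m); cv2.drawContours(w,[k],-1,255,-1); w[m>0]=0
k=max(cv2.findContours(w,0,1)[0],key=cv2.contourArea)
P=np.array([ray(c,u,q,.024)[:2] for u,q in k[:,0]],np.float32); r2=cv2.minAreaRect(P); print("inner",r2)
for yaw in (1.571+np.radians(r[2]-90),1.571+np.radians(r[2])): to(r[0][0],r[0][1],.06,yaw); print(yaw)
```

```text
outer ((0.4081012010574341, 0.28754493594169617), (0.06918957829475403, 0.06942097842693329), 3.935135841369629)
inner ((0.40801844000816345, 0.2874062657356262), (0.058876585215330124, 0.05896400287747383), 3.988661050796509)
shift [ 8.73  0.02 15.97] turn [ 0.  -0.   1.5]
0.06888475015024076
shift [ 8.73  0.02 15.97] turn [ 0.     0.    -0.071]
1.6396810769451373
```

Inner and outer outlines agree (sizes 69 and 59 mm against 72 and 56, same centre, turned 4°).

```bash
python3 -m jog '[[4.5,0,3,0,0,-0.07],[8.7,0,5,0,0,-0.07],[8.7,0,9,0,0,-0.07],[8.7,0,13,0,0,-0.07],[8.7,0,15,0,0,-0.07],[8.7,0,15.8,0,0,-0.07],[8.7,0,15.8,0,0,-0.07]]' && python3 -m jog '[[0,0,0.3,0,0,0],[0,0,0.6,0,0,0],[0,0,0.9,0,0,0],[0,0,0.9,0,0,0],[0,0,0.9,0,0,0]]'; python3 -c "
from h import *
to(.408,.2875,.0517,1.64)"
```

```text
time_s: 12.6
ee_pos: [0.4079, 0.2871, 0.2414]
eef_rot: [-3.14, 0.001, 1.639]
force: [-0.1, -0.7, -0.6]
grip_width: 0.0379
grip_force: 12.0
time_s: 13.1
ee_pos: [0.4073, 0.2874, 0.2334]
eef_rot: [3.141, -0.0, 1.64]
force: [-0.0, -0.2, -0.5]
grip_width: 0.0377
grip_force: 12.0
shift [0.01 0.07 0.13] turn [ 0. -0. -0.]
```

```bash
python3 -m jog '[[0,0,0.1,0,0,0],[0,0,0.12,0,0,0],[0,0,0.12,0,0,0]]'; python3 -m jog '[[0,0,0,0,0,0],[0,0,0,0,0,0],[0,0,0,0,0,0],[0,0,0,0,0,0],[0,0,0,0,0,0]]' 85; python3 -m jog '[[0,0,-3,0,0,0],[0,0,-7,0,0,0],[-4,0,-12,0,0,0],[-8,0,-17,0,0,0],[-8,0,-17,0,0,0],[-8,0,-17,0,0,0]]'
python3 - <<'E'
from h import *
c=shot('wrist','w7'); u=proj(c,[.408,.2875,.044]);x0,y0=int(u[0])-70,int(u[1])-70; print(u,x0,y0)
im=c["img"]; cr=im[y0:y0+140,x0:x0+140]; cv2.imwrite("pics/w7c.png",cv2.resize(cr,None,fx=4,fy=4,interpolation=2))
h,s,v=cv2.split(cv2.cvtColor(im,cv2.COLOR_BGR2HSV))
to(.5845,.073,.22,1.571)
E
```

```text
time_s: 13.4
ee_pos: [0.4073, 0.2874, 0.2321]
eef_rot: [3.141, -0.0, 1.64]
force: [-0.2, -0.7, 1.2]
grip_width: 0.038
grip_force: 12.0
time_s: 13.9
ee_pos: [0.4073, 0.2873, 0.2319]
eef_rot: [-3.142, 0.0, 1.64]
force: [-0.3, -0.5, -1.2]
grip_width: 0.0743
grip_force: 0.0
time_s: 14.5
ee_pos: [0.413, 0.2061, 0.405]
eef_rot: [3.136, -0.002, 1.638]
force: [-0.7, -0.1, 0.0]
grip_width: 0.0801
grip_force: 0.0
[317.53148404 138.1558179 ] 247 68
shift [-14.53  16.22   0.28] turn [ 0.002 -0.001  0.067]
```

View pics/w7c.png

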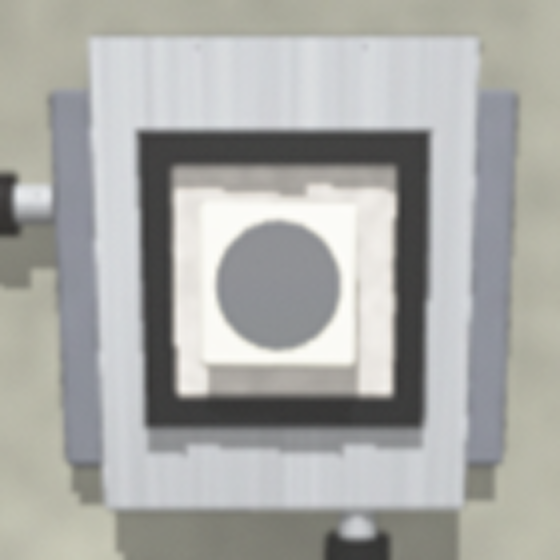

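The dish lies flat, square and centred in the frame (crop centre (279,284)). Next the tin.

```bash
python3 -m jog '[[-3,3.5,0,0,0,0.07],[-6,7,0,0,0,0.07],[-9,10,0,0,0,0.07],[-12,13.5,0,0,0,0.07],[-14.5,16.2,0,0,0,0.07],[-14.5,16.2,0,0,0,0.07],[-14.5,16.2,0,0,0,0.07]]' 85
python3 - <<'E'
from h import *
c=shot('wrist','w8'); u=proj(c,[.5845,.153,.052]); print(u); x0,y0=int(u[0])-45,int(u[1])-45
im=c["img"]; h,s,v=cv2.split(cv2.cvtColor(im,cv2.COLOR_BGR2HSV))
cr=cv2.resize(cv2.cvtColor(im,cv2.COLOR_BGR2GRAY)[y0:y0+90,x0:x0+90],None,fx=4,fy=4,interpolation=2)
C=cv2.HoughCircles(cr,cv2.HOUGH_GRADIENT,1,300,param1=80,param2=15,minRadius=100,maxRadius=145)[0,0]; print(C)
p=ray(c,x0+C[0]/4-.4,y0+C[1]/4-.4,.052); print(p, C[2]/4/proj(c,p)[0])
d=ray(c,x0+(C[0]+C[2])/4-.4,y0+C[1]/4-.4,.052)-p; print("diam",2*np.linalg.norm(d))
m=((h>8)&(h<28)&(s>60)&(v>100)).astype(np.uint8)*255; m[:60]=0; m[220:]=0; m[:,:240]=0; m[:,400:]=0
ys,xs=np.nonzero(m); k=cv2.convexHull(np.column_stack([xs,ys]).astype(np.int32)); P=np.array([ray(c,a,b,.028)[:2] for a,b in k[:,0]],np.float32)
print("box",cv2.minAreaRect(P)); to(p[0],p[1],.0545,1.571)
E
```

```text
time_s: 15.25
ee_pos: [0.5847, 0.0745, 0.3997]
eef_rot: [-3.138, -0.0, 1.569]
force: [-0.5, -0.3, 0.5]
grip_width: 0.0802
grip_force: 0.0
[319.87454908 140.63510708]
[180.5 184.5 120.5]
[0.58343424 0.15292007 0.052     ] 0.09451721522664573
diam 0.055845709889565325
box ((0.5897777676582336, 0.1530955284833908), (0.09166820347309113, 0.05822619050741196), 5.091956615447998)
shift [ 7.79 -0.04 16.55] turn [-0.002 -0.    -0.001]
```

```bash
python3 -m jog '[[4,0,3,0,0,0],[7.8,0,6,0,0,0],[7.8,0,10,0,0,0],[7.8,0,14,0,0,0],[7.8,0,15.8,0,0,0],[7.8,0,16.5,0,0,0],[7.8,0,16.5,0,0,0],[7.8,0,16.5,0,0,0]]' && python3 -m jog '[[0,0,0,0,0,0],[0,0,0,0,0,0],[0,0,0,0,0,0],[0,0,0,0,0,0],[0,0,0,0,0,0],[0,0,0,0,0,0],[0,0,0,0,0,0],[0,0,0,0,0,0]]' 0 12
```

```text
time_s: 16.1
ee_pos: [0.5845, 0.1525, 0.2383]
eef_rot: [3.14, -0.0, 1.57]
force: [-0.6, -0.3, -0.6]
grip_width: 0.0801
grip_force: 0.0
time_s: 16.9
ee_pos: [0.5846, 0.152, 0.2373]
eef_rot: [3.141, -0.0, 1.57]
force: [-1.3, -1.0, 6.1]
grip_width: 0.0534
grip_force: 12.0
```

```bash
python3 -m jog '[[0,0,0,0,0,0],[0,0,0,0,0,0]]'; python3 -c "
from h import *
c=shot('wrist','w9')"
```

```text
time_s: 17.1
ee_pos: [0.5846, 0.152, 0.2373]
eef_rot: [3.141, -0.0, 1.57]
force: [-1.1, -1.0, 6.3]
grip_width: 0.0538
grip_force: 12.0
```

View pics/w9.png

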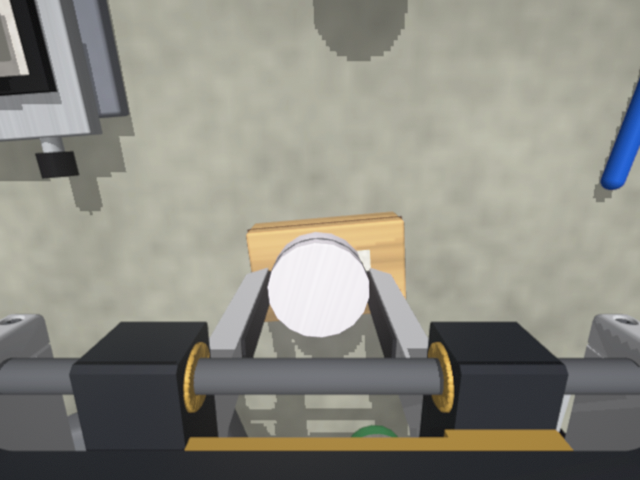

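The tin at (319,285) sits squarely in the pads over the box; the small upward force is the arm settling after it gripped. I lift and go over the balance.

```bash
python3 -m jog '[[0,0,-1.5,0,0,0],[0,0,-4,0,0,0],[0,0,-8,0,0,0],[0,0,-12,0,0,0],[0,0,-16.3,0,0,0],[-4,2,-16.3,0,0,0],[-8,4,-16.3,0,0,0],[-12,6,-16.3,0,0,0]]' && python3 -m jog '[[-4,2,0,0,0,0],[-8,4.4,0,0,0,0],[-11,4.4,0,0,0,0],[-11,4.4,0,0,0,0],[-11,4.4,0,0,0,0]]'
python3 - <<'E'
from h import *
c=shot('wrist','w10'); o=ctrl.get_obs(); print(o["ee_pos"],o["eef_rot"]); u=proj(c,[.481,.004,.038]); print(u); x0,y0=int(u[0])-60,int(u[1])-60
im=c["img"]
cr=cv2.resize(cv2.cvtColor(im,cv2.COLOR_BGR2GRAY)[y0:y0+120,x0:x0+120],None,fx=4,fy=4,interpolation=2)
C=cv2.HoughCircles(cr,cv2.HOUGH_GRADIENT,1,400,param1=80,param2=15,minRadius=130,maxRadius=190)[0,0]; print(C)
p=ray(c,x0+C[0]/4-.4,y0+C[1]/4-.4,.038); d=ray(c,x0+(C[0]+C[2])/4-.4,y0+C[1]/4-.4,.038)-p; print(p,"diam",2*np.linalg.norm(d))
cv2.circle(im,(int(x0+C[0]/4),int(y0+C[1]/4)),int(C[2]/4),(0,0,255),1); cv2.imwrite("pics/w10c.png",im)
to(p[0],p[1],.067,1.571)
E
```

```text
time_s: 17.95
ee_pos: [0.6446, 0.0307, 0.4012]
eef_rot: [3.141, -0.0, 1.571]
force: [-0.2, 0.8, -1.0]
grip_width: 0.0539
grip_force: 12.0
time_s: 18.45
ee_pos: [0.6881, -0.0784, 0.4003]
eef_rot: [-3.141, -0.0, 1.569]
force: [0.5, 0.8, -0.7]
grip_width: 0.054
grip_force: 12.0
[ 0.68809686 -0.07746695  0.40042456] [ 3.14154511e+00 -1.95742515e-04  1.56998618e+00]
[104.52848253 136.93071282]
[268.5 283.5 145.9]
[ 0.48555365 -0.00491724  0.038     ] diam 0.0710096331540251
shift [  7.24 -20.26  15.3 ] turn [ 0.    -0.    -0.001]
```

View pics/w10c.png

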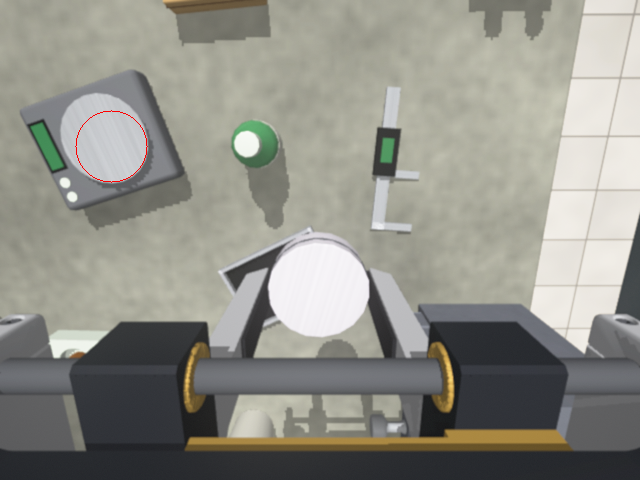

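I moved the wrong way in x: at this yaw, tool y points to world +x. Nothing was touched. The pan is at (103,138) and the circle fit is off, so I go back over it.

```bash
python3 -m jog '[[0,-4,0,0,0,0],[0,-8,0,0,0,0],[0,-12,0,0,0,0],[0,-16,0,0,0,0],[0,-20.5,0,0,0,0],[0,-20.5,0,0,0,0],[0,-20.5,0,0,0,0]]'
python3 - <<'E'
from h import *
c=shot('wrist','w11'); o=ctrl.get_obs(); print(o["ee_pos"],o["eef_rot"]); u=proj(c,[.481,.004,.038]); print(u); x0,y0=int(u[0])-65,int(u[1])-65
im=c["img"]; h,s,v=cv2.split(cv2.cvtColor(im,cv2.COLOR_BGR2HSV))
m=((v>150)&(s<40)).astype(np.uint8)*255; M=np.zeros_like(m); M[y0:y0+130,x0:x0+130]=m[y0:y0+130,x0:x0+130]
M=cv2.morphologyEx(M,cv2.MORPH_OPEN,np.ones((15,15)))
n,l,st,ce=cv2.connectedComponentsWithStats(M); 
for i in range(1,n): print(st[i],ce[i])
k=min(cv2.findContours(M,0,1)[0],key=lambda k:np.linalg.norm(k[:,0].mean(0)-u))
P=np.array([ray(c,a,b,.038)[:2] for a,b in k[:,0]],np.float32); e=cv2.fitEllipse(P); print("ellipse",e)
p=e[0]; to(p[0],p[1],.067,1.571)
E
```

```text
time_s: 19.2
ee_pos: [0.4829, -0.0769, 0.4011]
eef_rot: [3.139, 0.0, 1.571]
force: [0.5, -0.4, -0.4]
grip_width: 0.0538
grip_force: 12.0
[ 0.48359057 -0.07711513  0.40091696] [3.13960287e+00 3.42795445e-04 1.57093606e+00]
[316.27390394 138.03372721]
[  251    73   112   111 10109] [306.9404491  122.71411613]
[ 355   73   26   59 1282] [369.30031201  99.07332293]
[260 171  32  25 672] [275.41815476 183.38392857]
ellipse ((0.472381055355072, 0.01667742058634758), (0.09825918823480606, 0.11722385883331299), 43.84629821777344)
shift [ 9.38 -1.15 15.35] turn [ 0.002  0.    -0.   ]
```

Run:
```python
from h import *
import pickle
c=pickle.load(open("w11.pkl","rb")); im=c["img"]; g=cv2.medianBlur(cv2.cvtColor(im,cv2.COLOR_BGR2GRAY),3)
print(g[135,240:390:3]); print(g[60:215:3,316])
for T in (170,180,190,200):
    m=(g>T).astype(np.uint8)*255; m[:,:255]=0;m[:,380:]=0;m[:70]=0;m[205:]=0
    m=cv2.morphologyEx(m,cv2.MORPH_OPEN,np.ones((9,9)))
    for k in cv2.findContours(m,0,1)[0]:
        if len(k)>20:
            P=np.array([ray(c,a,b,.038)[:2] for a,b in k[:,0]],np.float32); print(T,cv2.boundingRect(k),np.round(np.hstack(cv2.minEnclosingCircle(P)),4))
```

```text
[ 89 131 137 138 138 129  92 153 154 154 154 200 221 221 223 224 222 224
 224 222 225 228 226 226 226 228 226 228 227 227 228 225 225 224 221 224
 224 224 223 214 156 145 134 174 175 177 179 180 178 178]
[190 184 181 178 177 176 175 157 159 160 160 170 227 229 229 228 228 228
 228 229 228 226 226 226 227 228 228 227 227 225 225 225 226 225 225 225
 226 228 227 226 226 187 110 112 124 102 123 126 127 127 127 126]
170 (272, 94, 87, 89) [0.48   0.0025 0.0423]
170 (353, 70, 27, 77) [0.5285 0.0305 0.0366]
170 (255, 70, 63, 21) [0.4528 0.0583 0.0296]
180 (273, 94, 85, 89) [0.4801 0.0026 0.042 ]
180 (362, 88, 18, 39) [0.5353 0.0321 0.018 ]
180 (354, 70, 26, 15) [0.5276 0.0588 0.0131]
180 (272, 70, 27, 16) [0.452  0.0595 0.0131]
190 (273, 94, 85, 89) [0.4799 0.0024 0.0418]
200 (273, 95, 85, 88) [0.48   0.0024 0.0415]
```

Pan at (0.480, 0.0025), diameter 84 mm, which matches. I lower the tin.

```bash
python3 -m jog '[[4,-0.3,3,0,0,0],[7.9,-0.3,5,0,0,0],[7.9,-0.3,9,0,0,0],[7.9,-0.3,12,0,0,0],[7.9,-0.3,13.6,0,0,0],[7.9,-0.3,14.2,0,0,0],[7.9,-0.3,14.2,0,0,0],[7.9,-0.3,14.2,0,0,0]]' && python3 -m jog '[[0,0,0.3,0,0,0],[0,0,0.6,0,0,0],[0,0,0.9,0,0,0],[0,0,0.9,0,0,0],[0,0,0.9,0,0,0]]'; python3 -c "
from h import *
to(.480,.0017,.0669,1.571)"
```

```text
time_s: 20.05
ee_pos: [0.481, 0.0013, 0.2588]
eef_rot: [3.14, 0.0, 1.57]
force: [0.8, -0.0, -1.0]
grip_width: 0.0539
grip_force: 12.0
time_s: 20.55
ee_pos: [0.4804, 0.0011, 0.249]
eef_rot: [-3.142, -0.0, 1.57]
force: [1.0, 1.1, -0.4]
grip_width: 0.0539
grip_force: 12.0
shift [ 0.06 -0.04  0.17] turn [-0.    -0.    -0.001]
```

```bash
python3 -m jog '[[0.05,0,0.1,0,0,0],[0.05,0,0.2,0,0,0],[0.05,0,0.2,0,0,0],[0.05,0,0.2,0,0,0]]'; python3 -m jog '[[0,0,0,0,0,0],[0,0,0,0,0,0],[0,0,0,0,0,0],[0,0,0,0,0,0],[0,0,0,0,0,0]]' 85; python3 -m jog '[[0,0,-3,0,0,0],[0,0,-7,0,0,0],[-4,0,-11,0,0,0],[-8,0,-15,0,0,0],[-8,0,-15,0,0,0],[-8,0,-15,0,0,0]]'
python3 - <<'E'
from h import *
c=shot('wrist','w12'); im=c["img"]; u=proj(c,[.48,.0025,.062]); print(u)
x0,y0=int(u[0])-60,int(u[1])-60
g=cv2.resize(cv2.cvtColor(im,cv2.COLOR_BGR2GRAY)[y0:y0+120,x0:x0+120],None,fx=4,fy=4,interpolation=2)
for a,b,z in((100,128,.062),(150,190,.038)):
    C=cv2.HoughCircles(g,cv2.HOUGH_GRADIENT,1,400,param1=60,param2=12,minRadius=a,maxRadius=b)
    if C is not None:
        C=C[0,0]; p=ray(c,x0+C[0]/4-.4,y0+C[1]/4-.4,z); d=ray(c,x0+(C[0]+C[2])/4-.4,y0+C[1]/4-.4,z)-p; print(z,p,"diam",2*np.linalg.norm(d))
to(.51,.146,.22,.09)
E
```

```text
time_s: 20.95
ee_pos: [0.4804, 0.0017, 0.2472]
eef_rot: [3.141, -0.0, 1.57]
force: [-2.4, 0.5, 5.8]
grip_width: 0.0538
grip_force: 12.0
time_s: 21.45
ee_pos: [0.4804, 0.0016, 0.2469]
eef_rot: [3.142, -0.0, 1.57]
force: [-1.1, 0.1, -0.6]
grip_width: 0.08
grip_force: 0.0
time_s: 22.05
ee_pos: [0.4802, -0.0792, 0.3978]
eef_rot: [3.14, 0.0, 1.568]
force: [-0.9, 0.3, -0.4]
grip_width: 0.0798
grip_force: 0.0
[317.71097442 136.5587374 ]
0.062 [0.47978786 0.00171694 0.062     ] diam 0.05374728356540052
0.038 [0.47858001 0.00352149 0.038     ] diam 0.08689352631557999
shift [22.44  2.94 -0.4 ] turn [-0.     0.     1.479]
```

The tin stands on the pan within about 2 mm (54 mm circle at height 62 mm). Now the slide box.

```bash
python3 -m jog '[[3,0.4,0,0,0,0.14],[6,0.8,0,0,0,0.28],[9,1.2,0,0,0,0.42],[12,1.6,0,0,0,0.56],[15,2,0,0,0,0.7],[18,2.4,0,0,0,0.85],[20,2.8,0,0,0,1],[22.4,3,0,0,0,1.14]]' 100; python3 -c "
from h import *
to(.51,.146,.22,.09)"
```

```text
time_s: 22.9
ee_pos: [0.5101, 0.1479, 0.3948]
eef_rot: [-3.141, 0.003, 0.425]
force: [-0.0, 1.3, -0.5]
grip_width: 0.0942
grip_force: 0.0
shift [-0.09  0.17 -0.56] turn [-0.     0.003  0.335]
```

```bash
python3 -m jog '[[0,0.1,-0.5,0,0,0.14],[0,0.1,-0.5,0,0,0.28],[0,0.1,-0.5,0,0,0.335],[0,0.1,-0.5,0,0,0.335],[0,0.1,-0.5,0,0,0.335]]'
python3 - <<'E'
from h import *
c=shot('wrist','w13'); o=ctrl.get_obs(); print(o["ee_pos"],o["eef_rot"]); print(proj(c,[.59,.153,.028]))
im=c["img"]; h,s,v=cv2.split(cv2.cvtColor(im,cv2.COLOR_BGR2HSV))
m=((h>8)&(h<28)&(s>60)&(v>100)).astype(np.uint8)*255; m[:60]=0; m[230:]=0; m[:,:240]=0; m[:,400:]=0
k=cv2.convexHull(np.column_stack(np.nonzero(m)[::-1]).astype(np.int32)); P=np.array([ray(c,a,b,.028)[:2] for a,b in k[:,0]],np.float32)
r=cv2.minAreaRect(P); print("box",r); x,y=r[0]; to(x,y,.0405,np.radians(r[2] if r[2]<45 else r[2]-90))
E
```

```text
time_s: 23.4
ee_pos: [0.5107, 0.1455, 0.4007]
eef_rot: [3.141, 0.002, 0.098]
force: [0.8, 0.2, 0.1]
grip_width: 0.094
grip_force: 0.0
[0.51070855 0.14529969 0.40100229] [3.14149909e+00 1.47287544e-03 9.73388840e-02]
[317.46862299 139.08617227]
box ((0.5899168252944946, 0.15288743376731873), (0.09107759594917297, 0.05853818729519844), 5.423274517059326)
shift [7.98e+00 1.00e-02 1.80e+01] turn [0.    0.001 0.003]
```

```bash
python3 -m jog '[[4,0,4,0,0,0],[8,0,8,0,0,0],[8,0,12,0,0,0],[8,0,16,0,0,0],[8,0,18,0,0,0],[8,0,19.1,0,0,0],[8,0,19.1,0,0,0],[8,0,19.1,0,0,0]]' && python3 -m jog '[[0,0,0,0,0,0],[0,0,0,0,0,0],[0,0,0,0,0,0]]' && python3 -m jog '[[0,0,0,0,0,0],[0,0,0,0,0,0],[0,0,0,0,0,0],[0,0,0,0,0,0],[0,0,0,0,0,0],[0,0,0,0,0,0],[0,0,0,0,0,0],[0,0,0,0,0,0]]' 0 20
```

```text
time_s: 24.25
ee_pos: [0.5908, 0.1524, 0.2121]
eef_rot: [-3.141, -0.002, 0.095]
force: [-0.2, 0.0, -0.8]
grip_width: 0.0942
grip_force: 0.0
time_s: 24.55
ee_pos: [0.5906, 0.1523, 0.2117]
eef_rot: [-3.141, -0.001, 0.095]
force: [0.4, -0.2, -0.6]
grip_width: 0.094
grip_force: 0.0
time_s: 25.35
ee_pos: [0.5906, 0.1523, 0.2109]
eef_rot: [-3.142, -0.0, 0.095]
force: [-0.2, 1.9, -0.6]
grip_width: 0.0578
grip_force: 20.0
```

```bash
python3 -m jog '[[0,0,-1.5,0,0,0],[0,0,-4,0,0,0],[0,0,-8,0,0,0],[0,0,-12,0,0,0],[0,0,-16,0,0,0],[0,0,-19,0,0,0],[0,0,-19,0,0,0],[0,0,-19,0,0,0]]'; python3 -c "
from h import *
to(.571,-.194,.22,.46)"
```

```text
time_s: 26.15
ee_pos: [0.5903, 0.1522, 0.4015]
eef_rot: [-3.142, -0.001, 0.095]
force: [0.1, -0.2, -1.8]
grip_width: 0.0575
grip_force: 20.0
shift [-5.19 34.28  0.11] turn [ 0.    -0.001 -0.365]
```

```bash
python3 -m jog '[[-0.7,4,0,0,0,-0.05],[-1.4,8.5,0,0,0,-0.1],[-2,13,0,0,0,-0.15],[-2.7,17.5,0,0,0,-0.2],[-3.4,22,0,0,0,-0.25],[-4,26.5,0,0,0,-0.3],[-4.6,31,0,0,0,-0.365],[-5.2,34.2,0,0,0,-0.365]]' && python3 -m jog '[[0,0,0,0,0,0],[0,0,0,0,0,0],[0,0,0,0,0,0]]'
python3 - <<'E'
from h import *
c=shot('wrist','w14'); o=ctrl.get_obs(); print(o["ee_pos"],o["eef_rot"]); u=proj(c,[.643,-.159,.003]); print(u)
im=c["img"]; g=cv2.cvtColor(im,cv2.COLOR_BGR2GRAY)
print(g[int(u[1]),240:400:4]); print(g[50:260:5,int(u[0])])
for T in (50,65):
    m=(g<T).astype(np.uint8)*255; m[270:]=0
    m=cv2.morphologyEx(m,cv2.MORPH_OPEN,np.ones((5,5)))
    for k in cv2.findContours(m,0,1)[0]:
        if cv2.contourArea(k)>1500:
            P=np.array([ray(c,a,b,.003)[:2] for a,b in k[:,0]],np.float32); print(T,cv2.boundingRect(k),cv2.minAreaRect(P))
E
```

```text
time_s: 26.95
ee_pos: [0.5706, -0.1957, 0.3993]
eef_rot: [-3.14, 0.002, 0.461]
force: [0.1, 0.6, -1.2]
grip_width: 0.0578
grip_force: 20.0
time_s: 27.25
ee_pos: [0.5713, -0.1922, 0.4002]
eef_rot: [-3.14, 0.001, 0.461]
force: [0.4, -0.6, -0.4]
grip_width: 0.0579
grip_force: 20.0
[ 0.57135902 -0.19196902  0.40049288] [-3.14080741e+00  4.72241544e-04  4.61034885e-01]
[320.11875039 140.27765707]
[192 192 193 195 198 201 200 200 200 198 233  53  63  62  61  62  59  59
  59  58  59  57  58  59  59  61  61  61  61 212 169 131 176 198 200 194
 189 188 189 191]
[193 191 189 189 187 188 232  60  63  61  61  61  60  58  59  59  57  57
  59  58  59  58  61  60  62  63  62  64  63 230 179 130 211 218 218 219
 219 219 220 219 244 251]
65 (282, 84, 73, 103) ((0.6451061964035034, -0.15556296706199646), (0.10405199974775314, 0.07527506351470947), 26.406606674194336)
```

Run:
```python
from h import *
import pickle
c=pickle.load(open("w14.pkl","rb")); g=cv2.cvtColor(c["img"],cv2.COLOR_BGR2GRAY)
for T in (80,110,):
    m=(g<T).astype(np.uint8)*255; m[230:]=0
    m=cv2.morphologyEx(m,cv2.MORPH_OPEN,np.ones((3,3)))
    for k in cv2.findContours(m,0,1)[0]:
        if cv2.contourArea(k)>4000:
            for z in(.003,.010):
                P=np.array([ray(c,a,b,z)[:2] for a,b in k[:,0]],np.float32); r=cv2.minAreaRect(P); print(T,z,cv2.boundingRect(k),np.round(r[0],4),np.round(r[1],4),r[2])
for v in (110,140,165): print(v,g[v,272:290],g[v,350:368])
for u in (300,320,340): print(u,g[74:90,u],g[184:204,u])
```

```text
80 0.003 (282, 83, 74, 109) [ 0.6433 -0.1567] [0.1105 0.0762] 26.164779663085938
80 0.01 (282, 83, 74, 109) [ 0.6432 -0.1568] [0.1085 0.0748] 26.1647891998291
110 0.003 (281, 82, 76, 110) [ 0.6435 -0.1566] [0.1115 0.0772] 26.14353370666504
110 0.01 (281, 82, 76, 110) [ 0.6434 -0.1567] [0.1095 0.0758] 26.1435546875
110 0.003 (429, 0, 211, 93) [ 0.8173 -0.3095] [0.0825 0.2143] 26.437236785888672
110 0.01 (429, 0, 211, 93) [ 0.814  -0.3067] [0.0809 0.2103] 26.437246322631836
110 [197 197 197 197 207 223 232 233 217 146  76  54  55  56  57  59  61  62] [ 64  63  63  62  62  79 144 211 232 233 224 183 143 133 134 132 132 137]
140 [200 199 198 197 198 212 227 233 233 210 124  59  53  55  57  60  63  64] [ 62  61  61  60  78 143 212 233 233 220 169 137 132 132 131 131 136 152]
165 [202 204 204 205 205 210 221 230 232 223 165  92  56  55  57  61  63  63] [ 61  61  59  76 133 203 231 232 223 181 142 133 134 136 139 154 181 198]
300 [189 190 203 225 233 235 230 181 106  63  59  62  64  64  64  63] [ 65  66  65  66  66  67  67  93 157 215 230 228 204 182 187 191 169 149
 143 138]
320 [187 188 200 224 234 235 232 192 123  73  58  60  62  65  64  63] [ 64  64  64  65  65  65  63  88 158 216 232 230 210 178 184 198 179 155
 148 147]
340 [191 191 199 223 234 235 232 190 123  73  56  57  61  63  63  62] [ 65  65  65  65  66  65  65  81 141 209 231 231 219 181 171 187 174 153
 148 146]
```

Tray floor measures 111.5 x 77 mm as given, with its centre at (0.6435, -0.1567) and turned 26.2°.

```bash
python3 -c "
from h import *
to(.6441,-.1564,.0336,.457)"
```

```text
shift [ 8.11  0.07 18.65] turn [-0.001  0.     0.004]
```

```bash
python3 -m jog '[[4,0.1,4,0,0,0],[8.1,0.1,8,0,0,0],[8.1,0.1,12,0,0,0],[8.1,0.1,15,0,0,0],[8.1,0.1,16.5,0,0,0],[8.1,0.1,17,0,0,0],[8.1,0.1,17,0,0,0],[8.1,0.1,17,0,0,0]]'; python3 -c "
from h import *
to(.6441,-.1564,.0336,.457)"
```

```text
time_s: 28.1
ee_pos: [0.6445, -0.1582, 0.2331]
eef_rot: [3.14, -0.002, 0.46]
force: [0.0, -0.2, -1.4]
grip_width: 0.0579
grip_force: 20.0
shift [ 0.04 -0.18  1.91] turn [ 0.002 -0.002  0.003]
```

```bash
python3 -m jog '[[0,-0.1,0.4,0,0,0],[0,-0.1,0.8,0,0,0],[0,-0.1,1.1,0,0,0],[0,-0.1,1.3,0,0,0],[0,-0.1,1.5,0,0,0],[0,-0.1,1.5,0,0,0],[0,-0.1,1.5,0,0,0]]'; python3 -c "
from h import *
to(.6441,-.1564,.0336,.457)"
```

```text
time_s: 28.8
ee_pos: [0.6438, -0.1572, 0.216]
eef_rot: [3.142, -0.0, 0.46]
force: [0.2, 0.7, -1.2]
grip_width: 0.0581
grip_force: 20.0
shift [ 0.06 -0.06  0.2 ] turn [ 0.    -0.     0.003]
```

```bash
python3 -m jog '[[0,0,0.1,0,0,0],[0,0,0.2,0,0,0],[0,0,0.25,0,0,0],[0,0,0.25,0,0,0],[0,0,0.25,0,0,0]]'
```

```text
time_s: 29.3
ee_pos: [0.6438, -0.1572, 0.2139]
eef_rot: [3.141, -0.0, 0.46]
force: [-3.2, 0.9, 5.4]
grip_width: 0.0579
grip_force: 20.0
```

Contact with the floor at the expected height (0.2139). I release, rise and look.

```bash
python3 -m jog '[[0,0,0,0,0,0],[0,0,0,0,0,0],[0,0,0,0,0,0],[0,0,0,0,0,0],[0,0,0,0,0,0],[0,0,0,0,0,0]]' 100; python3 -m jog '[[0,0,-3,0,0,0],[0,0,-7,0,0,0],[-3,0,-12,0,0,0],[-6,0,-17,0,0,0],[-8,0,-20,0,0,0],[-12,0,-23,0,0,0],[-12,0,-23,0,0,0],[-12,0,-23,0,0,0]]'
python3 - <<'E'
from h import *
c=shot('wrist','w15'); im=c["img"]; h,s,v=cv2.split(cv2.cvtColor(im,cv2.COLOR_BGR2HSV))
m=((h>8)&(h<28)&(s>60)&(v>100)).astype(np.uint8)*255; m[270:]=0; m=cv2.morphologyEx(m,cv2.MORPH_OPEN,np.ones((3,3)))
for k in cv2.findContours(m,0,1)[0]:
    if cv2.contourArea(k)>1000:
        P=np.array([ray(c,a,b,.031)[:2] for a,b in k[:,0]],np.float32); print(cv2.boundingRect(k),cv2.minAreaRect(P))
t=shot('top','top9'); a=t["img"][140:290,190:450]; b=im
cv2.imwrite("pics/fin.png",cv2.vconcat([cv2.resize(a,(560,323),interpolation=2),cv2.resize(b[:300],(560,262))]))
E
```

```text
time_s: 29.9
ee_pos: [0.6438, -0.1572, 0.2134]
eef_rot: [-3.142, 0.0, 0.46]
force: [-0.9, 0.8, 0.0]
grip_width: 0.0936
grip_force: 0.0
time_s: 30.7
ee_pos: [0.5357, -0.2107, 0.4442]
eef_rot: [3.14, -0.001, 0.459]
force: [0.4, 0.4, -0.5]
grip_width: 0.094
grip_force: 0.0
(290, 55, 56, 92) ((0.6432545781135559, -0.15786868333816528), (0.0920114740729332, 0.058879487216472626), 26.331663131713867)
```

View pics/fin.png

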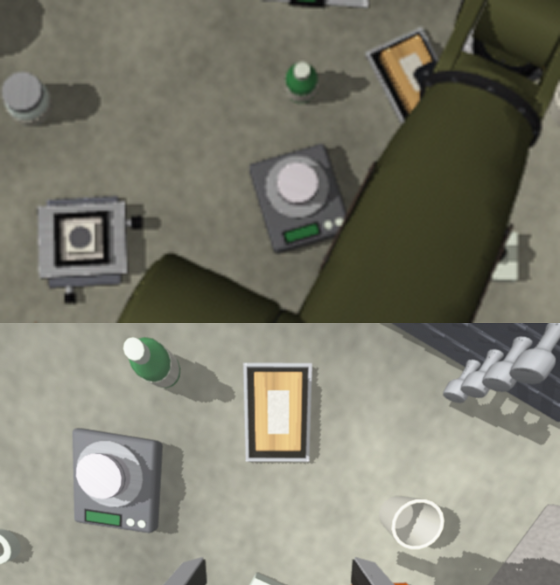

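The slide box lies centred in the tray (lower picture, (278,411)), the tin is on the pan, the dish in the frame, and the flask stands untouched. I hand in.

```bash
python3 -c "
from station import ctrl
print(ctrl.hand_in())"
```

```text
the job is handed in; nothing more can be done
None
```

All four containers are at their stations, the flask was left untouched, and the job was handed in at about 31 s; the hand-in call returned no verdict.

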